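Clear the bench: save the template, sweep the offcuts into the pan

ROBOT

A 7-joint arm with a two-finger parallel gripper is mounted at the origin on the work surface. World frame = base frame: x ahead of the robot, y to its left, z up, the work surface at z = 0. Lengths are in m, angles in rad, forces in N, time in s.
With the tool pointing down it reaches from about 0.4 to 0.85 m from the base axis. Payload 10.4 kg.
Tool frame: the origin (TCP) lies at the very end of the fingers, on their centre line; the grasp point (between the pads) lies 19 mm behind it; x points along the fingers, z is the direction in which the jaws open and shut, and the axes are right-handed (so a half turn about x gives the same grasp; the last joint's range is limited). The gripper opens to 85 mm and grips with 20 to 120 N. Pads are 22 mm wide; open, the fingers measure 114 mm over their backs; the gripper's body (76 mm by 85 mm) begins 54 mm behind the grasp point. The pads swing forward as they close: fully open they stand 13 mm farther back than shut.
Start: joints at [-1.352, 0.332, -0.065, 1.46, 0.022, 1.35, -0.088], TCP at [0.15, 0.607, 0.231] pointing down, gripper open.
Joint ranges: [-2.6, 2.6], [-0.5, 2.12], [-1.47, 1.34], [0.16, 2.42], [-1.27, 4.41], [0.06, 2.06], [-2.6, 2.6]. Speed limits (rad/s): [2.22, 2.22, 2.79, 2.79, 3.14, 3.14, 3.14].

INTERFACE

Orientations are given as a unit quaternion [x, y, z, w].
In Python, from workcell import telemetry, viewer, manip, spot_in, mark_of gives the robot as it stands. The module is installed in compiled form; this text tells all that it offers.
- The arm moves only by the shell command python3 -m crank 'ROWS' [FORCE]. ROWS is JSON, a list of rows, each a list of 3 entries, a list of its own where there are three numbers: the closure, from 0 (fully open) to 1 (shut), then the shift along the world's x, y, z in cm, then the turn, a rotation vector about the world's x, y, z in rad. A call has 1 to 12 rows; each row shifts and turns the commanded pose from where the row before left it; what a row does not reach is not made up. A row lasts 1/12 s, in which the tool goes at most 41.7 mm and 7.16 degrees, less where a joint would pass 70% of its speed; a pose out of reach is approached as far as the arm can. A call with a gripper value outside its range is refused whole. The fingers move at their own pace and stop on an object; FORCE is the grip in N (left out, the last holds). Time passes only in rows, so rows that do not move let the fingers close. It gives the time, the measured TCP pose, the force and the opening at its end, in the units of the state.
- telemetry.get_obs(): the state, without advancing time (a new reading comes with each control period).
- viewer.camera(name): name is "scene" or "top"; returns a dict with "frame" (400x640x3 uint8, red, green, blue), "intrinsics" (3x3 intrinsics, pixels), "k1" (the pictures are not rectified: a ray, as slopes to the right and down, at radius r is drawn at 1 + k1 r^2 times it, then the intrinsics apply), "cam_to_world" (4x4, takes a point from camera to world coordinates). Camera axes: x right, y up, looking along -z (the intrinsics and any distortion apply to the point x, -y, -z); pixel columns grow to the right and rows downward; lengths in m; the calibration is good to about 2 mm. A picture is of the moment at which its call begins. There is no depth.
- manip.hand_in(): hands the job in, once; it reports no verdict.
Trained networks look in a picture, given as the dict that the camera call returned (one of the last four; its "shot" number tells which), for a name from the list of things; names that differ only in an ending like _2 or _b are one class to them, and where a whole thing is asked for, a point or a joint stands for the part that bears it (a point fixed in the world has none). Each returns a list of dicts, best first, with "conf" (0 to 1); they miss things now and then, are a little off and sometimes report something else, mostly with a low value. They report only what shows in the picture. A call takes as long as a camera call. They do not tell look-alikes from the thing itself.
- spot_in(thing, picture): "location" ([x, y, z] in m, in the coordinates of the camera as it stood for that picture, good to about 4 mm: the middle of the surface that is visible of it).
- mark_of(thing, picture): "location" ([x, y, z] in m, in the coordinates of the camera as it stood for that picture, good to about 4 mm: a listed point, or the origin of a listed thing).
The state is a dict: "clock": time; "joint_pos": joint angles; "joint_velocities": joint speeds; "tau": joint torques, N m; "position": TCP position; "ee_rot": TCP orientation; "ft_force": force on the tool from outside, world axes, zero at the start; "torque": the same for the moment, N m; "grip_width": opening from 0.0 (shut) to 1.0 (fully open).
Only numpy, scipy, OpenCV 4.12 (cv2) and the standard library are available. Lean on these libraries where they do the work, as an engineer would, in place of code of your own. Each camera call takes 0.05 s, during which the arm holds its last target. There are 200 camera calls.

TASK

First pick the thin plywood template up from the bench and lay it flat and lengthways on the plywood board, not hanging over its edges. Then take the sweeping block from its rubber mat and, with it, sweep the three offcuts into the metal scrap pan until each lies in the pan beyond its sloping lip; do not touch the offcuts with the fingers. Finally stand the sweeping block back upright on its mat, lying along the mat as before, and leave the plane, mallet and glue bottle where they are.

Things in the scene. Friction and masses are not known exactly. Their poses are not given: they have to be found in the camera images.
- pan: Metal scrap pan, fixed, on the left, 200 (x, -100 lip to +100 back wall) by 262 (y), 250 inside. Origin: centre of underside. Open at -x, which faces about world -y (to the offcuts); a ramp (x -100 to -70) rises from the bench to the 4 thick floor. Walls 6 thick, 45 high, at the back and both sides (x > -72); wire handle 35 out behind.
- board: Plain plywood board lying flat, fixed, 120 (x) by 220 (y) by 18 thick: the place for the template. Origin: centre of its underside, on the bench.
- mat: Thin black rubber mat, fixed, 80 (x) by 200 (y) by 4 thick: the place of the sweeping block. Origin: centre of its underside, on the bench.
- sweep: Sweeping block, a wooden T standing on the mat: dark head 40 (x) by 180 (y) by 40 high, with a light upright grip 28 (x) by 90 (y), z 40 to 95, centred on it. Take the grip across its 28 mm (fingers closing along x). Origin: centre of the head's underside, z up. Front and back alike; the wide +x and -x faces sweep. About 0.28 kg.
- template: Thin plywood turning template lying on the bench between offcuts and pan: strip 150 (x) by 36 (y) by 6 thick, with round lobes near both ends standing up to 12 past its +y edge; the middle (x -28 to +38) is plain, 36 wide, for pinching. Origin: centre of the strip's underside.
- offcut_a: Pine offcut, a plain block 75 (x) by 36 (y) by 28 high. Origin: centre of its underside.
- offcut_b: Pine offcut with a step cut in it: 70 (x) by 40 (y), 28 high for x -35 to +5 and 13 high for x +5 to +35. Origin: centre of its underside.
- offcut_c: Pine offcut, a plain block 60 (x) by 46 (y) by 24 high. Origin: centre of its underside.
- plane: Bystander: green hand plane 220 long (x), about 95 high, beyond the work. Origin: centre of its sole.
- mallet: Bystander: wooden mallet lying down, head 110 long (x) and 64 across, handle reaching 230 along +y from the head. Origin: under the head's centre.
- glue: Bystander: plastic glue bottle, 60 across, 160 high. Origin: centre of its underside.
Things that resemble listed ones, but are neither listed nor needed, are in the scene too. Of the things like the template, leave any that is pink or turquoise; of the rest the smaller one is meant.

How it is judged:
By the outcome, as a careful person would: the job done as asked, in the order asked, and still so for the second after the job is handed in, with the robot touching nothing.
It also fails if it takes over 70 s, if anything falls off the work surface, if the arm or the gripper's body presses on something with over 40 N, if the wrist force passes 120 N, or if a joint passes its speed limit or range.

## Working session

There is one attempt and no reset: what is moved stays moved. The work goes in short steps, Python scripts to look and compute and a shell command to move; the robot and the scene stay as the last step left them, time stands still between calls to the robot, and variables do not carry over. Pictures are saved under pics/ and viewed, about 8 in all and at most 12, crops included, and the job is handed in when it is done.

```bash
mkdir -p pics; cat > h.py <<'E'
import numpy as np, cv2
from workcell import telemetry, viewer, manip, spot_in, mark_of
def w(p,c): return (np.array(c["cam_to_world"])@np.r_[p,1])[:3]
def ray(uv,c,z):
    K=np.array(c["intrinsics"]); k=c["k1"]
    d=np.array([(uv[0]-K[0,2])/K[0,0],(uv[1]-K[1,2])/K[1,1]]); s=d.copy()
    for _ in range(30): s=d/(1+k*(s@s))
    T=np.array(c["cam_to_world"]); v=T[:3,:3]@np.array([s[0],-s[1],-1]); o=T[:3,3]
    return (o+v*(z-o[2])/v[2])
def proj(P,c):
    T=np.array(c["cam_to_world"]);K=np.array(c["intrinsics"]); q=T[:3,:3].T@(np.array(P)-T[:3,3])
    s=np.array([q[0],-q[1]])/-q[2]; s=s*(1+c["k1"]*(s@s)); return np.array([K[0,0]*s[0]+K[0,2],K[1,1]*s[1]+K[1,2]])
def save(c,n,box=None,f=1):
    im=c["frame"][:,:,::-1]
    if box: im=im[box[1]:box[3],box[0]:box[2]]
    cv2.imwrite("pics/"+n+".png",cv2.resize(im,None,fx=f,fy=f,interpolation=cv2.INTER_CUBIC))
E
python3 - <<'E'
from h import *
np.set_printoptions(precision=3,suppress=True)
S=viewer.camera("scene");T=viewer.camera("top")
save(S,"s0",f=1.25);save(T,"t0",f=1.25)
for c,n in((T,"top"),(S,"scene")):
  print(n,c["intrinsics"],c["k1"],np.array(c["cam_to_world"]))
  for t in "pan board mat sweep template offcut_a offcut_b offcut_c plane mallet glue".split():
    for r in mark_of(t,c)[:4]: P=w(r["location"],c);print(t,round(r["conf"],2),P,proj(P,c))
o=telemetry.get_obs();print(o["position"],o["ee_rot"],o["grip_width"])
E
```

```text
top [[489.624   0.    320.416]
 [  0.    489.624 203.407]
 [  0.      0.      1.   ]] -0.15569599186347552 [[ 0.014  0.991 -0.13   0.314]
 [-1.     0.015  0.006  0.041]
 [ 0.008  0.13   0.992  1.379]
 [ 0.     0.     0.     1.   ]]
pan 0.62 [0.559 0.335 0.001] [215.593 179.514]
board 0.86 [ 0.608 -0.353  0.003] [453.586 166.606]
mat 0.92 [ 0.411 -0.331  0.002] [447.418 234.325]
mat 0.63 [ 0.546 -0.029  0.001] [342.2   185.895]
sweep 0.94 [ 0.415 -0.331  0.005] [447.533 232.815]
template 0.9 [0.465 0.112 0.   ] [291.97  213.289]
template 0.73 [ 0.3    0.469 -0.005] [166.133 268.976]
template 0.65 [ 0.284  0.236 -0.001] [246.705 276.939]
template 0.62 [ 0.183 -0.332  0.002] [448.399 314.903]
offcut_a 0.73 [ 0.649 -0.063 -0.003] [354.112 151.102]
offcut_a 0.68 [ 0.545 -0.027  0.006] [341.472 185.761]
offcut_a 0.63 [ 0.446 -0.002 -0.001] [332.207 220.706]
offcut_b 0.73 [ 0.649 -0.063 -0.003] [354.112 151.102]
offcut_b 0.68 [ 0.545 -0.027  0.006] [341.472 185.761]
offcut_b 0.63 [ 0.446 -0.002 -0.001] [332.207 220.706]
offcut_c 0.73 [ 0.649 -0.063 -0.003] [354.112 151.102]
offcut_c 0.68 [ 
[... 1317 characters left out ...]
 [ 0.414 -0.325  0.009] [283.776 164.409]
offcut_b 0.62 [ 0.444 -0.001 -0.   ] [326.355 207.054]
offcut_b 0.56 [ 0.546 -0.027 -0.002] [300.407 215.25 ]
offcut_b 0.53 [ 0.649 -0.06   0.003] [271.828 221.43 ]
offcut_b 0.23 [ 0.414 -0.325  0.009] [283.776 164.409]
offcut_c 0.62 [ 0.444 -0.001 -0.   ] [326.355 207.054]
offcut_c 0.56 [ 0.546 -0.027 -0.002] [300.407 215.25 ]
offcut_c 0.53 [ 0.649 -0.06   0.003] [271.828 221.43 ]
offcut_c 0.23 [ 0.414 -0.325  0.009] [283.776 164.409]
plane 0.73 [0.807 0.032 0.006] [247.485 254.752]
mallet 0.57 [ 0.783 -0.202 -0.   ] [220.356 217.567]
glue 0.76 [0.772 0.22  0.003] [288.293 283.719]
[0.15  0.607 0.231] [-0.436  0.557  0.436  0.557] 1.0010945882100035
```

View pics/t0.png

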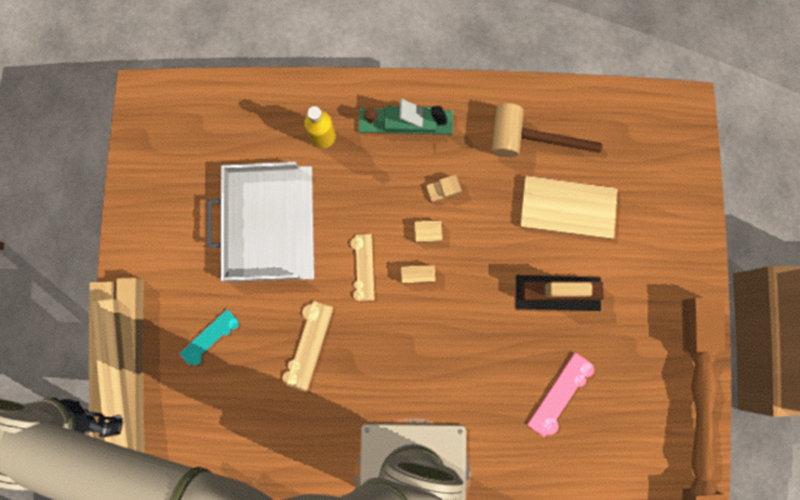

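View pics/s0.png

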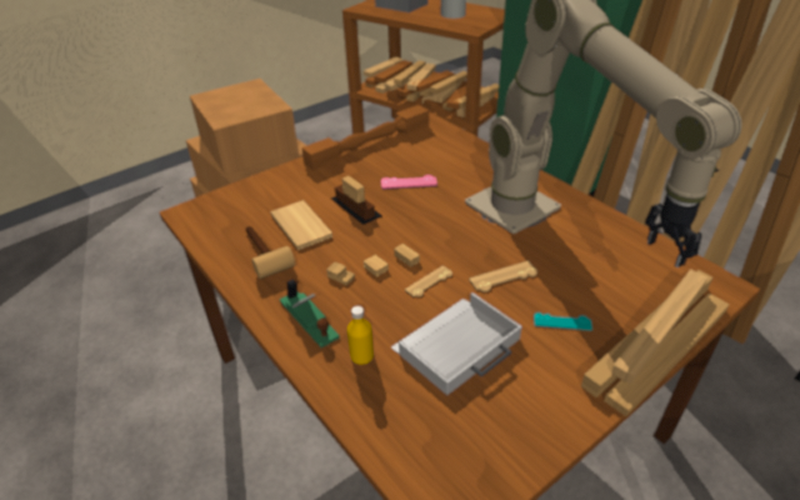

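Template-like things, in t0 pixels: turquoise (210,337), large plywood (308,345), small plywood (363,267) and pink (560,394). Pink and turquoise are excluded, and the smaller of the other two is at (363,267), so that is the one I want. Next I'll check it in a close crop and measure orientations.

```bash
cat >> h.py <<'E'
def ortho(c,z,x0,x1,y0,y1,s):  # s px per m ; image up = +x, left = +y
    xs=np.arange(x1,x0,-1/s); ys=np.arange(y1,y0,-1/s)
    X,Y=np.meshgrid(xs,ys,indexing='ij'); T=np.array(c["cam_to_world"]);K=np.array(c["intrinsics"])
    P=np.stack([X,Y,np.full_like(X,z)],-1)-T[:3,3]; q=P@T[:3,:3]
    a=q[...,0]/-q[...,2]; b=-q[...,1]/-q[...,2]; d=1+c["k1"]*(a*a+b*b)
    return cv2.remap(c["frame"],(K[0,0]*a*d+K[0,2]).astype('f4'),(K[1,1]*b*d+K[1,2]).astype('f4'),cv2.INTER_CUBIC)
def rects(im,mask,x1,y1,s,amin=300e-6):
    out=[]
    for k in cv2.findContours(mask.astype('u1'),cv2.RETR_EXTERNAL,cv2.CHAIN_APPROX_NONE)[0]:
        if cv2.contourArea(k)/s/s<amin: continue
        (u,v),(a,b),_=r=cv2.minAreaRect(k); B=cv2.boxPoints(r); e=[B[1]-B[0],B[2]-B[1]]; L=max(e,key=np.linalg.norm)
        ang=np.degrees(np.arctan2(-L[1],-L[0]))  # long axis: atan2(dx,dy) = angle from +y toward +x
        out.append((round(x1-v/s,4),round(y1-u/s,4),round(max(a,b)/s,4),round(min(a,b)/s,4),round((ang+90)%180-90,1)))
    return out
E
python3 - <<'E'
from h import *
T=viewer.camera("top")
for n,z,(x0,x1,y0,y1),f in (
 ("template",.006,(.36,.56,.06,.17),lambda m:(m[...,1]>140)&(m[...,0]>170)),
 ("board",.018,(.5,.72,-.5,-.2),lambda m:(m[...,1]>140)),
 ("mat",.004,(.33,.5,-.47,-.2),lambda m:(m.max(-1)<70)),
 ("grip",.095,(.33,.5,-.47,-.2),lambda m:(m[...,1]>135)),
 ("offc",.026,(.4,.72,-.13,.05),lambda m:(m[...,1]>135)),
 ("pan",.01,(.4,.72,.17,.5),lambda m:(m[...,2]>110)),):
  im=ortho(T,z,x0,x1,y0,y1,1000); print(n,rects(im,f(im.astype(int)),x1,y1,1000))
im=ortho(T,.006,.36,.74,-.46,.5,820);cv2.imwrite("pics/o1.png",im[:,:,::-1]);print(im.shape)
for x in (.4,.5):print(proj([x,.113,.006],T))
save(T,"tc",(255,165,330,250),8)
E
```

```text
template [(0.4645, 0.1188, 0.1525, 0.0496, np.float32(86.2))]
board [(0.6093, -0.3551, 0.2223, 0.1226, np.float32(6.3))]
mat [(0.4238, -0.2805, 0.0337, 0.0204, np.float32(20.6)), (0.4123, -0.3275, 0.1964, 0.0767, np.float32(1.2))]
grip [(0.4134, -0.3325, 0.0893, 0.0283, np.float32(-0.8))]
offc [(0.4486, -0.0067, 0.0763, 0.0381, np.float32(-2.7)), (0.5459, -0.0286, 0.0614, 0.0481, np.float32(-3.8)), (0.6364, -0.0416, 0.0412, 0.0268, np.float32(70.0)), (0.6516, -0.0777, 0.043, 0.0408, np.float32(71.6))]
pan [(0.5668, 0.341, 0.2771, 0.2165, np.float32(86.9))]
(312, 788, 3)
[291.17759537 236.08586147]
[291.93917557 200.7835214 ]
```

View pics/o1.png

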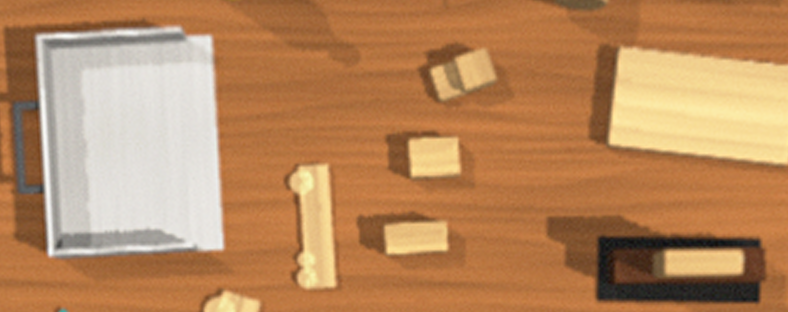

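View pics/tc.png

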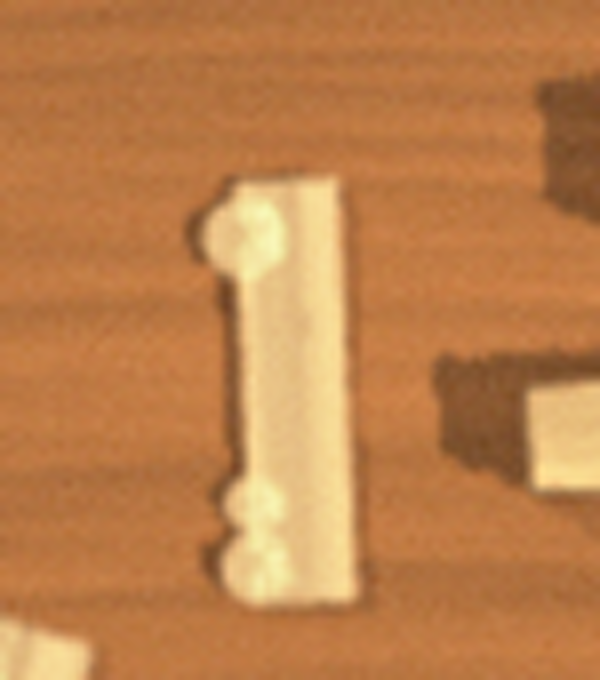

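The ortho shows the pan opening at px 213–223 facing the offcuts, and the offcuts near px (415,237) for a, (434,157) for c and (463,73) for b. In the close crop the chosen template has plain wood colour, three lobes on its +y side and a 150 × 36 strip, so it is the smaller of the two wooden ones.

```bash
cat >> h.py <<'E'
from scipy.spatial.transform import Rotation as R
def st():
    o=telemetry.get_obs(); M=R.from_quat(o["ee_rot"]).as_matrix()
    print("t",round(o["clock"],2),"p",np.round(o["position"],4),"appr",np.round(M[:,0],3),"jaw",np.round(M[:,2],3),"jawyaw",round(np.degrees(np.arctan2(M[1,2],M[0,2])),1),"J",np.round(o["joint_pos"],2),"F",np.round(o["ft_force"],1),"g",round(o["grip_width"],3))
E
python3 -c "from h import *;st()"
```

```text
t 1.25 p [0.1496 0.6068 0.2313] appr [ 0.  0. -1.] jaw [0.239 0.971 0.   ] jawyaw 76.2 J [-1.35  0.33 -0.06  1.46  0.02  1.35 -0.09] F [-0.1  1.9 -0.3] g 0.996
```

```bash
python3 -m crank '[[0,[2,-3.1,0],[0,0,0.0192]],[0,[2,-3.1,0],[0,0,0.0192]],[0,[2,-3.1,0],[0,0,0.0192]],[0,[2,-3.1,0],[0,0,0.0192]],[0,[2,-3.1,0],[0,0,0.0192]],[0,[2,-3.1,0],[0,0,0.0192]],[0,[2,-3.1,0],[0,0,0.0192]],[0,[2,-3.1,0],[0,0,0.0192]],[0,[2,-3.1,0],[0,0,0.0192]],[0,[2,-3.1,0],[0,0,0.0192]],[0,[2,-3.1,0],[0,0,0.0192]],[0,[2,-3.1,0],[0,0,0.0192]]]' 60
python3 -m crank '[[0,[2,-3.1,-2],[0,0,0.0192]],[0,[2,-3.1,-2],[0,0,0.0192]],[0,[2,-3.1,-2],[0,0,0.0192]],[0,[2,-3,-2],[0,0,0.0192]],[0,[0,0,-3],[0,0,0]],[0,[0,0,-2],[0,0,0]],[0,[0,0,0],[0,0,0]],[0,[0,0,0],[0,0,0]]]'
python3 -c "from h import *;st()"
```

```text
clock: 2.25
position: [0.3903, 0.2332, 0.2317]
ee_rot: [-0.497, 0.502, 0.497, 0.503]
ft_force: [0.3, 1.5, 0.1]
grip_width: 1.0
clock: 2.92
position: [0.4688, 0.1124, 0.1017]
ee_rot: [-0.516, 0.484, 0.516, 0.483]
ft_force: [0.8, -0.8, 0.6]
grip_width: 1.001
t 2.92 p [0.4688 0.1124 0.1017] appr [-0.001 -0.001 -1.   ] jaw [-0.065  0.998 -0.001] jawyaw 93.7 J [-0.73  0.14  0.43  2.   -0.07  1.02  1.37] F [ 0.8 -0.8  0.6] g 1.001
```

```bash
python3 -m crank '[[0.3,[0.1,0,-3],[0,0,0]],[0.3,[0,0,-3],[0,0,0]],[0.3,[0,0,-2],[0,0,0]],[0.3,[0,0,-1],[0,0,0]],[0.3,[0,0,-0.6],[0,0,0]],[0.3,[0,0,-0.3],[0,0,0]],[0.3,[0,0,0],[0,0,0]],[0.3,[0,0,0],[0,0,0]]]' 60
python3 -c "from h import *;st()"
```

```text
clock: 3.58
position: [0.4711, 0.1129, 0.004]
ee_rot: [0.516, -0.483, -0.516, -0.484]
ft_force: [-0.2, -0.4, 0.5]
grip_width: 0.701
t 3.58 p [0.4711 0.1129 0.004 ] appr [ 0.002  0.001 -1.   ] jaw [-0.065  0.998  0.001] jawyaw 93.8 J [-0.69  0.31  0.4   2.07 -0.17  0.8   1.45] F [-0.2 -0.4  0.5] g 0.701
```

```bash
python3 -m crank '[[0.3,[0,0,-0.3],[0,0,0]],[0.4,[0,0,-0.2],[0,0,0]],[0.8,[0,0,0],[0,0,0]],[0.8,[0,0,0],[0,0,0]],[0.8,[0,0,0],[0,0,0]],[0.8,[0,0,0],[0,0,0]],[0.8,[0,0,0],[0,0,0]],[0.8,[0,0,0],[0,0,0]]]' 60
python3 -c "from h import *;st()"
```

```text
clock: 4.25
position: [0.4715, 0.1132, -0.0006]
ee_rot: [0.516, -0.482, -0.516, -0.484]
ft_force: [-3.4, 0.2, 18.0]
grip_width: 0.399
t 4.25 p [ 0.4715  0.1132 -0.0006] appr [ 0.002  0.002 -1.   ] jaw [-0.065  0.998  0.002] jawyaw 93.7 J [-0.69  0.32  0.4   2.07 -0.17  0.79  1.45] F [-3.4  0.2 18. ] g 0.399
```

```bash
python3 -m crank '[[0.8,[0,0,1],[0,0,0]],[0.8,[0,0,2],[0,0,0]],[0.8,[0,0,3],[0,0,0]],[0.8,[0,0,3],[0,0,0]],[0.8,[0.8,-2.5,1],[0,0,-0.109]],[0.8,[0.8,-3,0],[0,0,-0.109]],[0.8,[0.8,-3,0],[0,0,-0.109]],[0.8,[0.8,-3,0],[0,0,-0.109]],[0.8,[0.8,-3,0],[0,0,-0.109]],[0.8,[0.8,-3,0],[0,0,-0.109]],[0.8,[0.8,-3,0],[0,0,-0.109]],[0.8,[0.8,-3,0],[0,0,-0.109]]]'
python3 -m crank '[[0.8,[0.8,-3,0],[0,0,-0.109]],[0.8,[0.8,-3,0],[0,0,-0.109]],[0.8,[0.8,-3,0],[0,0,-0.109]],[0.8,[0.8,-3,0],[0,0,-0.109]],[0.8,[0.8,-3,0],[0,0,-0.109]],[0.8,[0.8,-3,0],[0,0,-0.109]],[0.8,[0.8,-3,0],[0,0,-0.109]],[0.8,[0.8,-3,0],[0,0,-0.109]],[0.8,[0,0,0],[0,0,0]],[0.8,[0,0,0],[0,0,0]]]'
python3 - <<'E'
from h import *
st()
S=viewer.camera("scene"); save(S,"s1",(120,60,360,240),3)
E
```

```text
clock: 5.25
position: [0.5343, -0.1239, 0.0983]
ee_rot: [-0.262, 0.657, 0.262, 0.657]
ft_force: [0.5, -0.0, -0.0]
grip_width: 0.394
clock: 6.08
position: [0.5972, -0.3645, 0.0975]
ee_rot: [0.039, 0.707, -0.039, 0.706]
ft_force: [-0.5, 0.0, 0.0]
grip_width: 0.396
t 6.08 p [ 0.5972 -0.3645  0.0975] appr [-0.001 -0.001 -1.   ] jaw [ 0.994 -0.11  -0.001] jawyaw -6.3 J [-0.05  0.72  0.82  1.42 -0.54  1.23  0.72] F [-0.5  0.   0. ] g 0.396
```

View pics/s1.png

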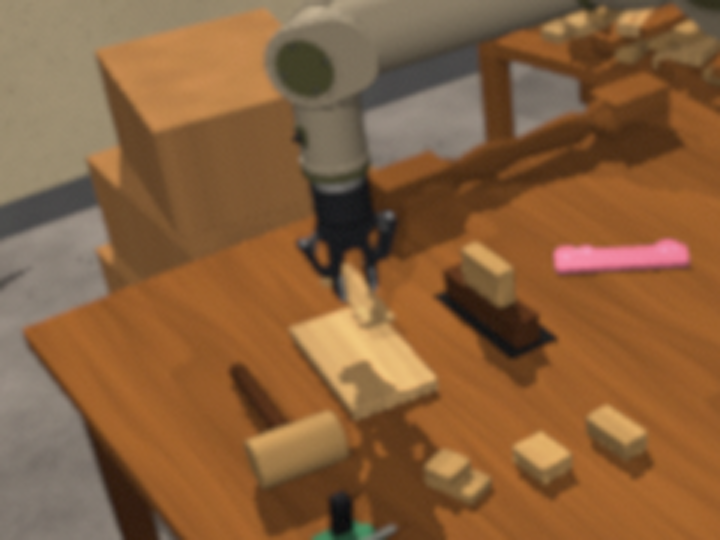

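```bash
python3 -m crank '[[0.8,[0.5,0.5,-2],[0,0,0]],[0.8,[0,0,-2],[0,0,0]],[0.8,[0,0,-2],[0,0,0]],[0.8,[0,0,-1],[0,0,0]],[0.8,[0,0,-0.5],[0,0,0]],[0.8,[0,0,-0.4],[0,0,0]],[0.8,[0,0,-0.1],[0,0,0]],[0.8,[0,0,0],[0,0,0]]]'
python3 -c "from h import *;st()"
```

```text
clock: 6.8
position: [0.6036, -0.3575, 0.0186]
ee_rot: [0.038, 0.706, -0.038, 0.706]
ft_force: [-0.3, -0.2, -0.6]
grip_width: 0.394
t 6.8 p [ 0.6036 -0.3575  0.0186] appr [ 0.001 -0.    -1.   ] jaw [ 0.994 -0.107  0.001] jawyaw -6.2 J [-0.03  0.81  0.77  1.47 -0.59  1.11  0.74] F [-0.3 -0.2 -0.6] g 0.394
```

```bash
python3 -m crank '[[0.8,[0,0,-0.1],[0,0,0]],[0.4,[0,0,0],[0,0,0]],[0.35,[0,0,0],[0,0,0]],[0.35,[0,0,0],[0,0,0]],[0.3,[0,0,1],[0,0,0]],[0.1,[0,0,3],[0,0,0]],[0,[0,0,3],[0,0,0]],[0,[-1,0,4],[0,0,0.05]],[0,[-3,0.5,3],[0,0,0.05]],[0,[-4,0.5,0],[0,0,0.02]],[0,[-4,0.5,0],[0,0,0]],[0,[-3.5,0.5,0],[0,0,0]]]'
python3 -m crank '[[0,[-2.5,0.5,0],[0,0,0]],[0,[0,0,0],[0,0,0]]]'
python3 - <<'E'
from h import *
st()
T=viewer.camera("top")
for n,z,(x0,x1,y0,y1),f in (("grip",.095,(.33,.5,-.47,-.2),lambda m:(m[...,1]>135)),("tmpl",.024,(.5,.72,-.5,-.2),lambda m:(m[...,1]>140))):
  im=ortho(T,z,x0,x1,y0,y1,1000); print(n,rects(im,f(im.astype(int)),x1,y1,1000))
a=ortho(T,.024,.36,.7,-.5,-.17,1000);b=ortho(T,.024,.36,.7,-.17,.16,1000);cv2.imwrite("pics/o2.png",a[:,:,::-1])
S=viewer.camera("scene")
for c in(S,T):
  for n in("sweep","mat","template","board"):
    for r in mark_of(n,c)[:4]: print(n,round(r["conf"],2),np.round(w(r["location"],c),4))
E
```

```text
clock: 7.8
position: [0.4466, -0.3379, 0.1567]
ee_rot: [-0.004, 0.707, 0.004, 0.708]
ft_force: [0.2, -0.5, 1.8]
grip_width: 1.0
clock: 7.97
position: [0.4188, -0.3331, 0.1564]
ee_rot: [-0.001, 0.707, 0.004, 0.707]
ft_force: [0.3, -0.4, -0.0]
grip_width: 1.0
t 7.97 p [ 0.4188 -0.3331  0.1564] appr [ 0.     0.003 -1.   ] jaw [1.    0.007 0.   ] jawyaw 0.4 J [-0.26  0.28  0.99  1.84 -0.26  1.16  0.82] F [ 0.3 -0.4 -0. ] g 1.0
grip [(0.4133, -0.3255, 0.077, 0.0285, np.float32(-1.0)), (0.4155, -0.4085, 0.169, 0.121, np.float32(-90.0))]
tmpl [(0.6078, -0.3534, 0.2217, 0.1222, np.float32(6.2))]
sweep 0.83 [ 0.4153 -0.3262  0.0042]
mat 0.74 [ 0.4085 -0.3278  0.002 ]
mat 0.38 [ 0.6032 -0.3537  0.0222]
template 0.77 [0.2968 0.4645 0.0026]
template 0.63 [ 0.288   0.2381 -0.0011]
template 0.5 [ 0.6005 -0.3507  0.0204]
template 0.4 [ 4.43e-01 -6.00e-04  3.00e-04]
board 0.64 [ 0.6122 -0.3504  0.003 ]
sweep 0.77 [ 0.417  -0.3298  0.0023]
sweep 0.54 [ 4.111e-01 -3.305e-01  2.000e-04]
sweep 0.39 [ 0.5455 -0.0295  0.0052]
mat 0.67 [ 0.412  -0.3278  0.0023]
template 0.96 [ 0.282   0.2325 -0.0032]
template 0.94 [ 0.3011  0.4676 -0.0007]
template 0.89 [ 0.6039 -0.3574  0.0201]
board 0.74 [ 0.6088 -0.3517  0.0035]
```

View pics/o2.png

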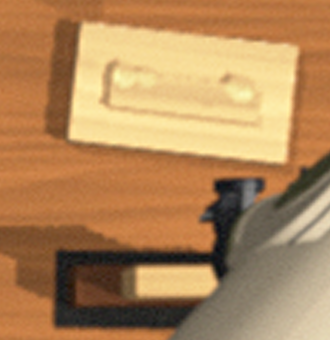

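The o2 crop shows the template flat and lengthways in the middle of the board, at px (183,92). Now for the sweeping block.

```bash
python3 -m crank '[[0,[-0.5,0,-2],[0,0,0.008]],[0,[0,0,-3],[0,0,0]],[0,[0,0,-3],[0,0,0]],[0,[0,0,-1.5],[0,0,0]],[0,[0,0,-0.6],[0,0,0]],[0.9,[0,0,0],[0,0,0]],[0.9,[0,0,0],[0,0,0]],[0.9,[0,0,0],[0,0,0]],[0.9,[0,0,0],[0,0,0]],[0.9,[0,0,0],[0,0,0]],[0.9,[0,0,0],[0,0,0]]]' 90
python3 -c "from h import *;st()"
```

```text
clock: 9.38
position: [0.4193, -0.3328, 0.0558]
ee_rot: [-0.007, 0.707, 0.007, 0.707]
ft_force: [-1.9, 0.7, 5.7]
grip_width: 0.32
t 9.38 p [ 0.4193 -0.3328  0.0558] appr [ 0.001 -0.    -1.   ] jaw [1.    0.02  0.001] jawyaw 1.2 J [-0.16  0.43  0.89  1.93 -0.4   0.97  0.94] F [-1.9  0.7  5.7] g 0.32
```

```bash
python3 -m crank '[[0.9,[0,0,1],[0,0,0]],[0.9,[0,0,2.5],[0,0,0]],[0.9,[0,0.5,3],[0,0,0.1]],[0.9,[0.7,1.5,0],[0,0,0.115]],[0.9,[0.7,1.5,0],[0,0,0.115]],[0.9,[0.7,1.5,0],[0,0,0.115]],[0.9,[0.7,1.5,0],[0,0,0.115]],[0.9,[0.7,1.5,0],[0,0,0.115]],[0.9,[0.7,1.5,0],[0,0,0.115]],[0.9,[0.7,1.5,0],[0,0,0.115]],[0.9,[0.7,1.5,0],[0,0,0.115]],[0.9,[0.7,1.5,0],[0,0,0.115]]]'
python3 -m crank '[[0.9,[0.7,1.5,0],[0,0,0.115]],[0.9,[0.7,1.5,0],[0,0,0.115]],[0.9,[0.5,1.5,0],[0,0,0.115]],[0.9,[0.3,1.5,0],[0,0,0.115]],[0.9,[0,0,0],[0,0,0]],[0.9,[0,0,0],[0,0,0]]]'
python3 - <<'E'
from h import *
st()
T=viewer.camera("top"); im=ortho(T,.04,.36,.74,-.46,.5,820);cv2.imwrite("pics/o3.png",im[:,:,::-1])
E
```

```text
clock: 10.38
position: [0.482, -0.1919, 0.1205]
ee_rot: [-0.388, 0.591, 0.388, 0.591]
ft_force: [-0.4, -1.5, -3.3]
grip_width: 0.314
clock: 10.88
position: [0.504, -0.1321, 0.1203]
ee_rot: [-0.511, 0.489, 0.511, 0.489]
ft_force: [-0.9, 0.2, -3.6]
grip_width: 0.321
t 10.88 p [ 0.504  -0.1321  0.1203] appr [-0.  0. -1.] jaw [-0.045  0.999  0.   ] jawyaw 92.6 J [-0.37  0.22  0.6   1.9  -0.14  1.07  1.91] F [-0.9  0.2 -3.6] g 0.321
```

View pics/o3.png

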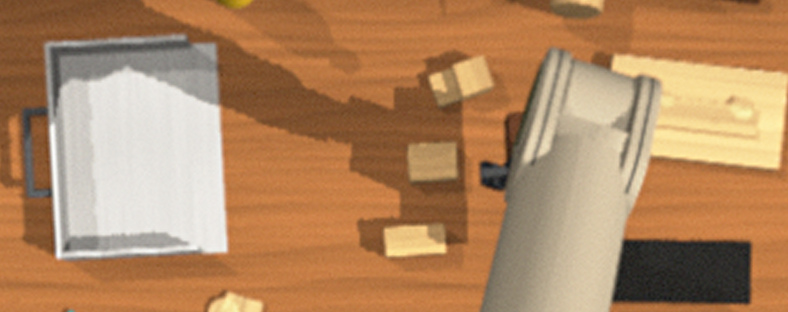

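```bash
python3 -m crank '[[0.9,[0,0,-2],[0,0,0]],[0.9,[0,0,-2],[0,0,0]],[0.9,[0,0,-1.5],[0,0,0]],[0.9,[0,0,-0.7],[0,0,0]],[0.9,[0,1.5,0],[0,0,0]],[0.9,[0,1.5,0],[0,0,0]],[0.9,[0,1.5,0],[0,0,0]],[0.9,[0,1.5,0],[0,0,0]],[0.9,[0,1.5,0],[0,0,0]],[0.9,[0,1.5,0],[0,0,0]],[0.9,[0.2,1.5,0],[0,0,0]],[0.9,[0.2,1.5,0],[0,0,0]]]'
python3 -c "from h import *;st()"
python3 -m crank '[[0.9,[0.3,1.5,0],[0,0,0]],[0.9,[0.3,1.5,0],[0,0,0]],[0.9,[0.3,1.5,0],[0,0,0]],[0.9,[0.3,1.5,0],[0,0,0]],[0.9,[0.3,1.5,0],[0,0,0]],[0.9,[0.3,1.5,0],[0,0,0]],[0.9,[0.3,1.5,0],[0,0,0]],[0.9,[0.3,1.5,0],[0,0,0]]]'
python3 - <<'E'
from h import *
st()
T=viewer.camera("top"); im=ortho(T,.026,.36,.74,-.46,.5,820);cv2.imwrite("pics/o4.png",im[:,:,::-1])
im=ortho(T,.004,.33,.5,-.47,-.2,1000);print(rects(im,im.max(-1)<70,.5,-.2,1000))
E
```

```text
clock: 11.93
position: [0.5082, -0.013, 0.0587]
ee_rot: [0.511, -0.489, -0.51, -0.49]
ft_force: [-0.4, -1.5, -3.5]
grip_width: 0.313
t 11.93 p [ 0.5082 -0.013   0.0587] appr [ 0.001 -0.    -1.   ] jaw [-0.042  0.999 -0.   ] jawyaw 92.4 J [-0.53  0.27  0.53  1.98 -0.17  0.93  1.69] F [-0.4 -1.5 -3.5] g 0.313
clock: 12.6
position: [0.5325, 0.1075, 0.0585]
ee_rot: [0.511, -0.489, -0.51, -0.489]
ft_force: [-0.2, -0.8, -2.0]
grip_width: 0.315
t 12.6 p [0.5325 0.1075 0.0585] appr [ 0.001 -0.    -1.   ] jaw [-0.042  0.999 -0.   ] jawyaw 92.4 J [-0.68  0.34  0.46  1.89 -0.18  0.95  1.48] F [-0.2 -0.8 -2. ] g 0.315
[(0.412, -0.3276, 0.1958, 0.0755, np.float32(0.8))]
```

View pics/o4.png

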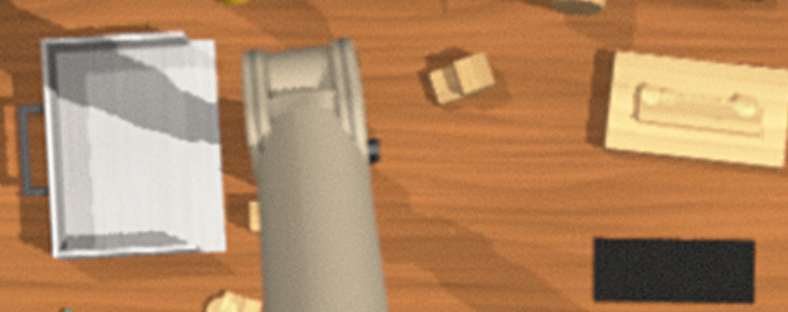

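The o4 picture shows offcut a leading the block at px (255,215), b untouched and c hidden under the arm. I'll push on up the lip.

```bash
python3 -m crank '[[0.9,[0.3,1.5,0],[0,0,0]],[0.9,[0.3,1.5,0.1],[0,0,0]],[0.9,[0.3,1.5,0.1],[0,0,0]],[0.9,[0.3,1.5,0.1],[0,0,0]],[0.9,[0.2,1.5,0],[0,0,0]],[0.9,[0.2,1.5,0],[0,0,0]],[0.9,[0.1,1.5,0],[0,0,0]],[0.9,[0,1.5,0],[0,0,0]],[0.9,[0,1.5,0],[0,0,0]],[0.9,[0,1.2,0],[0,0,0]],[0.9,[0,0.8,0],[0,0,0]],[0.9,[0,0,0],[0,0,0]]]'
python3 - <<'E'
from h import *
st()
S=viewer.camera("scene"); save(S,"s2",(220,120,460,300),3)
E
```

```text
clock: 13.65
position: [0.5484, 0.2651, 0.0608]
ee_rot: [-0.511, 0.488, 0.512, 0.488]
ft_force: [-0.5, 0.3, -2.9]
grip_width: 0.316
t 13.65 p [0.5484 0.2651 0.0608] appr [-0.     0.001 -1.   ] jaw [-0.047  0.999  0.001] jawyaw 92.7 J [-0.84  0.46  0.4   1.71 -0.21  1.01  1.25] F [-0.5  0.3 -2.9] g 0.316
```

View pics/s2.png

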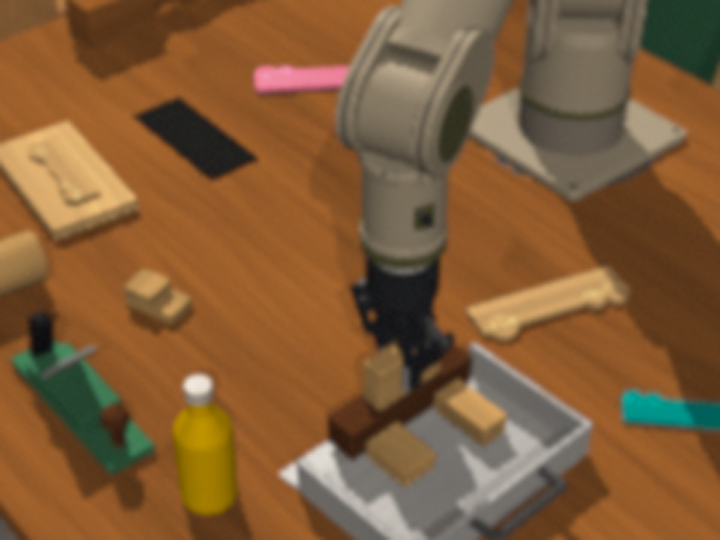

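Picture s2 shows a (470,412) and c (400,452) both in the pan ahead of the block. I'll back off, go over and line up behind b.

```bash
python3 -m crank '[[0.9,[0,-2,0],[0,0,0]],[0.9,[0,-2,2],[0,0,0]],[0.9,[0,-2,3],[0,0,0]],[0.9,[0.5,-3.5,2],[0,0,0]],[0.9,[0.6,-3.8,0],[0,0,0]],[0.9,[0.6,-3.8,0],[0,0,0]],[0.9,[0.6,-3.8,0],[0,0,0]],[0.9,[0.6,-3.8,0],[0,0,0]],[0.9,[0.6,-3.8,0],[0,0,0]],[0.9,[0.6,-3.8,0],[0,0,0]],[0.9,[0.6,-3.8,0],[0,0,0]],[0.9,[0.6,-3.8,0],[0,0,0]]]'
python3 -m crank '[[0.9,[0.4,-2.6,0],[0,0,0]],[0.9,[0,0,0],[0,0,0]],[0.9,[0,0,0],[0,0,0]]]'
python3 - <<'E'
from h import *
st()
T=viewer.camera("top"); im=ortho(T,.026,.4,.72,-.12,.05,1000);print(rects(im,im[...,1]>120,.72,.05,1000))
E
```

```text
clock: 14.7
position: [0.6014, -0.1395, 0.1313]
ee_rot: [0.511, -0.489, -0.511, -0.489]
ft_force: [1.0, 0.4, -4.1]
grip_width: 0.315
clock: 14.95
position: [0.6049, -0.1662, 0.131]
ee_rot: [0.51, -0.491, -0.51, -0.49]
ft_force: [0.7, 0.6, -3.0]
grip_width: 0.319
t 14.95 p [ 0.6049 -0.1662  0.131 ] appr [-0.    -0.001 -1.   ] jaw [-0.039  0.999 -0.001] jawyaw 92.2 J [-0.25  0.45  0.58  1.6  -0.26  1.17  2.  ] F [ 0.7  0.6 -3. ] g 0.319
[(0.4217, -0.0068, 0.1147, 0.0406, np.float32(2.8)), (0.4565, -0.0945, 0.111, 0.049, np.float32(-90.0)), (0.5135, -0.0325, 0.165, 0.131, np.float32(0.0)), (0.581, -0.1065, 0.025, 0.018, np.float32(0.0)), (0.5875, 0.0215, 0.057, 0.017, np.float32(0.0)), (0.6376, -0.0432, 0.037, 0.0278, np.float32(71.6)), (0.6518, -0.0766, 0.0387, 0.0359, np.float32(72.3)), (0.6967, -0.105, 0.047, 0.0289, np.float32(-88.6))]
```

```bash
python3 -m crank '[[0.9,[0,0,-2.5],[0,0,0]],[0.9,[0,0,-2.5],[0,0,0]],[0.9,[0,0,-1.5],[0,0,0]],[0.9,[0,0,-0.7],[0,0,0]],[0.9,[0,1.7,0],[0,0,0]],[0.9,[0,1.7,0],[0,0,0]],[0.9,[0,1.5,0],[0,0,0]],[0.9,[0,1.5,0],[0,0,0]],[0.9,[0,1.5,0],[0,0,0]],[0.9,[0,1.5,0],[0,0,0]],[0.9,[0,1.5,0],[0,0,0]],[0.9,[0,1.5,0],[0,0,0]]]'
python3 -m crank '[[0.9,[-0.1,1.5,0],[0,0,0]],[0.9,[-0.1,1.5,0],[0,0,0]],[0.9,[-0.1,1.5,0],[0,0,0]],[0.9,[-0.1,1.5,0],[0,0,0]],[0.9,[-0.2,1.5,0],[0,0,0]],[0.9,[-0.2,1.5,0],[0,0,0]],[0.9,[-0.2,1.5,0],[0,0,0]],[0.9,[-0.2,1.5,0],[0,0,0]],[0.9,[-0.2,1.5,0],[0,0,0]],[0.9,[-0.2,1.5,0],[0,0,0]],[0.9,[-0.2,1.5,0.1],[0,0,0]],[0.9,[-0.2,1.5,0.1],[0,0,0]]]'
python3 -c "from h import *;st()"
```

```text
clock: 16.0
position: [0.6062, -0.037, 0.0598]
ee_rot: [0.511, -0.488, -0.511, -0.489]
ft_force: [0.4, -1.1, -3.6]
grip_width: 0.315
clock: 17.0
position: [0.5858, 0.143, 0.0619]
ee_rot: [-0.511, 0.488, 0.511, 0.489]
ft_force: [0.5, -0.2, -4.1]
grip_width: 0.318
t 17.0 p [0.5858 0.143  0.0619] appr [ 0.001  0.001 -1.   ] jaw [-0.045  0.999  0.001] jawyaw 92.6 J [-0.7   0.46  0.49  1.73 -0.25  1.01  1.49] F [ 0.5 -0.2 -4.1] g 0.318
```

```bash
python3 -m crank '[[0.9,[-0.2,1.5,0],[0,0,0]],[0.9,[-0.2,1.5,0],[0,0,0]],[0.9,[-0.2,1.5,0],[0,0,0]],[0.9,[-0.1,1.5,0],[0,0,0]],[0.9,[-0.1,1.5,0],[0,0,0]],[0.9,[0,1.5,0],[0,0,0]],[0.9,[0,1.5,0],[0,0,0]],[0.9,[0,1.2,0],[0,0,0]],[0.9,[0,0.8,0],[0,0,0]],[0.9,[0,0,0],[0,0,0]]]'
python3 -c "from h import *;st()"
python3 -m crank '[[0.9,[0,-2,0],[0,0,0]],[0.9,[0,-2,2],[0,0,0]],[0.9,[0,-2,3],[0,0,0]],[0.9,[-0.8,-3.5,2],[0,0,0]],[0.9,[-0.8,-3.8,0],[0,0,0]],[0.9,[-0.8,-3.8,0],[0,0,0]],[0.9,[-0.8,-3.8,0],[0,0,0]],[0.9,[-0.8,-3.8,0],[0,0,0]],[0.9,[0,0,0],[0,0,0]]]'
python3 - <<'E'
from h import *
st()
T=viewer.camera("top"); im=ortho(T,.026,.4,.74,.17,.5,1800);cv2.imwrite("pics/o5.png",im[:,:,::-1])
S=viewer.camera("scene")
for c in(S,T):
  for n in("pan","offcut_a"):
    for r in mark_of(n,c)[:5]: print(n,round(r["conf"],2),np.round(w(r["location"],c),4))
E
```

```text
clock: 17.83
position: [0.5774, 0.2691, 0.0607]
ee_rot: [-0.511, 0.488, 0.512, 0.488]
ft_force: [0.1, 0.4, -3.4]
grip_width: 0.319
t 17.83 p [0.5774 0.2691 0.0607] appr [-0.     0.001 -1.   ] jaw [-0.047  0.999  0.001] jawyaw 92.7 J [-0.85  0.53  0.45  1.63 -0.26  1.04  1.3 ] F [ 0.1  0.4 -3.4] g 0.319
clock: 18.58
position: [0.5362, 0.0093, 0.1314]
ee_rot: [0.509, -0.492, -0.508, -0.491]
ft_force: [-0.1, -1.3, -2.7]
grip_width: 0.317
t 18.58 p [0.5362 0.0093 0.1314] appr [-0.    -0.003 -1.   ] jaw [-0.033  0.999 -0.003] jawyaw 91.9 J [-0.63  0.24  0.6   1.85 -0.15  1.1   1.63] F [-0.1 -1.3 -2.7] g 0.317
pan 0.98 [0.5634 0.3383 0.0012]
offcut_a 0.77 [0.488  0.326  0.0018]
offcut_a 0.55 [0.5737 0.3518 0.0014]
pan 0.84 [0.5617 0.3352 0.0025]
offcut_a 0.93 [0.5749 0.3489 0.0077]
offcut_a 0.91 [0.6328 0.3247 0.0026]
offcut_a 0.71 [0.4929 0.3254 0.0009]
```

View pics/o5.png

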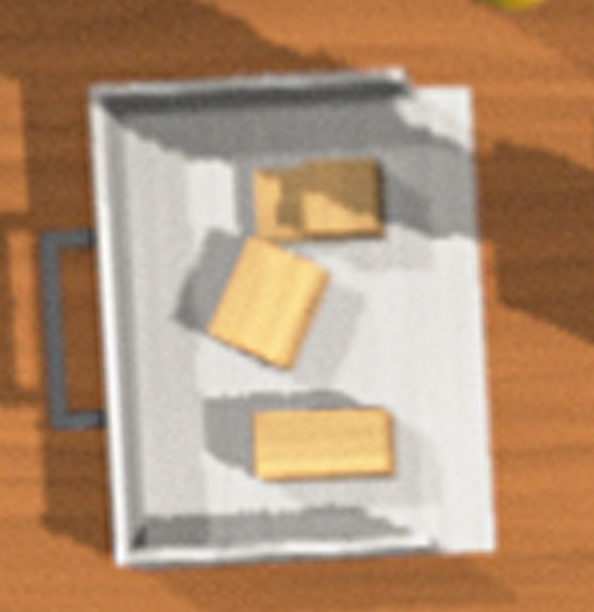

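In o5 all three offcuts lie flat in the pan. Their nearest edges are about 17 mm past the top of the lip, measured at px (383,195) and (395,440). Now the block goes back on its mat.

```bash
python3 -m crank '[[0.9,[-0.9,-2.4,0],[0,0,-0.114]],[0.9,[-0.9,-2.4,0],[0,0,-0.114]],[0.9,[-0.9,-2.4,0],[0,0,-0.114]],[0.9,[-0.9,-2.4,0],[0,0,-0.114]],[0.9,[-0.9,-2.4,0],[0,0,-0.114]],[0.9,[-0.9,-2.4,0],[0,0,-0.114]],[0.9,[-0.9,-2.4,0],[0,0,-0.114]],[0.9,[-0.9,-2.4,0],[0,0,-0.114]],[0.9,[-0.9,-2.4,0],[0,0,-0.114]],[0.9,[-0.9,-2.4,0],[0,0,-0.114]],[0.9,[-0.9,-2.4,0],[0,0,-0.114]],[0.9,[-0.9,-2.4,0],[0,0,-0.114]]]'
python3 -m crank '[[0.9,[-0.9,-2.4,0],[0,0,-0.114]],[0.9,[-0.6,-2.4,0],[0,0,-0.114]],[0.9,[0,0,0],[0,0,0]],[0.9,[0,0,0],[0,0,0]]]'
python3 -c "from h import *;st()"
```

```text
clock: 19.88
position: [0.4301, -0.2689, 0.1311]
ee_rot: [-0.086, 0.702, 0.086, 0.702]
ft_force: [0.2, -0.5, -3.6]
grip_width: 0.312
clock: 20.22
position: [0.4148, -0.3174, 0.131]
ee_rot: [-0.007, 0.707, 0.006, 0.707]
ft_force: [0.6, 0.6, -4.3]
grip_width: 0.313
t 20.22 p [ 0.4148 -0.3174  0.131 ] appr [-0.001 -0.001 -1.   ] jaw [ 1.     0.018 -0.001] jawyaw 1.0 J [-0.3   0.28  1.01  1.9  -0.27  1.1   0.82] F [ 0.6  0.6 -4.3] g 0.313
```

```bash
python3 -m crank '[[0.9,[-0.2,-1.2,-1.5],[0,0,-0.015]],[0.9,[0,0,-2.5],[0,0,0]],[0.9,[0,0,-1.8],[0,0,0]],[0.9,[0,0,-0.9],[0,0,0]],[0.9,[0,0,-0.5],[0,0,0]],[0.9,[0,0,-0.2],[0,0,0]],[0.9,[0,0,0],[0,0,0]],[0.9,[0,0,0],[0,0,0]]]'
python3 -c "from h import *;st()"
```

```text
clock: 20.88
position: [0.4137, -0.3287, 0.0579]
ee_rot: [-0.002, 0.707, 0.002, 0.708]
ft_force: [-0.2, -0.1, -3.3]
grip_width: 0.318
t 20.88 p [ 0.4137 -0.3287  0.0579] appr [ 0.001 -0.    -1.   ] jaw [1.    0.005 0.001] jawyaw 0.3 J [-0.19  0.42  0.92  1.94 -0.4   0.97  0.93] F [-0.2 -0.1 -3.3] g 0.318
```

```bash
python3 -m crank '[[0.9,[0,0,-0.2],[0,0,0]],[0.9,[0,0,0],[0,0,0]]]'
python3 -m crank '[[0.6,[0,0,0],[0,0,0]],[0.5,[0,0,0],[0,0,0]],[0.4,[0,0,0],[0,0,0]],[0.2,[0,0,0],[0,0,0]],[0,[0,0,0],[0,0,0]],[0,[0,0,0],[0,0,0]],[0,[0,0,2],[0,0,0]],[0,[0,0,3],[0,0,0]],[0,[0,0,4],[0,0,0]],[0,[0,0,4],[0,0,0]],[0,[0,3,3],[0,0,0]],[0,[0,4,0],[0,0,0]]]'
python3 -m crank '[[0,[0,4,0],[0,0,0]],[0,[0,4,0],[0,0,0]],[0,[0,4,0],[0,0,0]],[0,[0,4,0],[0,0,0]],[0,[0,4,0],[0,0,0]],[0,[0,4,0],[0,0,0]],[0,[0,0,0],[0,0,0]],[0,[0,0,0],[0,0,0]]]'
python3 - <<'E'
from h import *
st()
T=viewer.camera("top");S=viewer.camera("scene")
im=ortho(T,.095,.33,.5,-.47,-.2,1000);print(rects(im,im[...,1]>135,.5,-.2,1000))
for c in(S,T):
  for n in("sweep","mat","template","plane","mallet","glue"):
    for r in mark_of(n,c)[:3]: print(n,round(r["conf"],2),np.round(w(r["location"],c),3))
a=cv2.resize(T["frame"][50:260,150:520],None,fx=1.5,fy=1.5);b=cv2.resize(S["frame"][110:330,170:540],None,fx=1.5,fy=1.5)
h=min(len(a),len(b));cv2.imwrite("pics/f.png",np.vstack([a,b])[:600,:,::-1])
E
```

```text
clock: 21.05
position: [0.4137, -0.3289, 0.0558]
ee_rot: [-0.002, 0.706, 0.001, 0.708]
ft_force: [0.6, -0.3, -0.3]
grip_width: 0.318
clock: 22.05
position: [0.4138, -0.2637, 0.2192]
ee_rot: [-0.0, 0.705, -0.003, 0.709]
ft_force: [0.1, 0.1, -0.3]
grip_width: 1.0
clock: 22.72
position: [0.4128, -0.0175, 0.2144]
ee_rot: [-0.003, 0.707, 0.003, 0.707]
ft_force: [0.5, -0.7, -0.2]
grip_width: 1.0
t 22.72 p [ 0.4128 -0.0175  0.2144] appr [-0. -0. -1.] jaw [ 1.     0.008 -0.   ] jawyaw 0.5 J [-0.77 -0.21  0.63  2.03  0.13  1.29 -0.18] F [ 0.5 -0.7 -0.2] g 1.0
[(0.412, -0.3275, 0.089, 0.028, np.float32(0.0))]
sweep 0.87 [ 0.413 -0.322  0.011]
mat 0.74 [ 0.409 -0.328  0.001]
template 0.84 [0.281 0.234 0.002]
template 0.79 [0.295 0.462 0.003]
template 0.73 [ 0.604 -0.352  0.022]
plane 0.95 [0.807 0.034 0.003]
mallet 0.92 [ 0.787 -0.202 -0.004]
glue 0.63 [0.77  0.221 0.004]
glue 0.43 [0.564 0.339 0.   ]
sweep 0.85 [ 0.414 -0.324  0.004]
mat 0.77 [ 0.412 -0.327  0.003]
mat 0.46 [ 0.77   0.217 -0.002]
template 0.98 [ 0.184 -0.332  0.002]
template 0.95 [ 0.602 -0.354  0.021]
template 0.74 [ 0.286  0.235 -0.004]
plane 0.71 [0.811 0.027 0.003]
mallet 0.93 [ 0.785 -0.207  0.002]
glue 0.97 [ 0.773  0.218 -0.003]
glue 0.23 [0.812 0.025 0.002]
```

View pics/f.png

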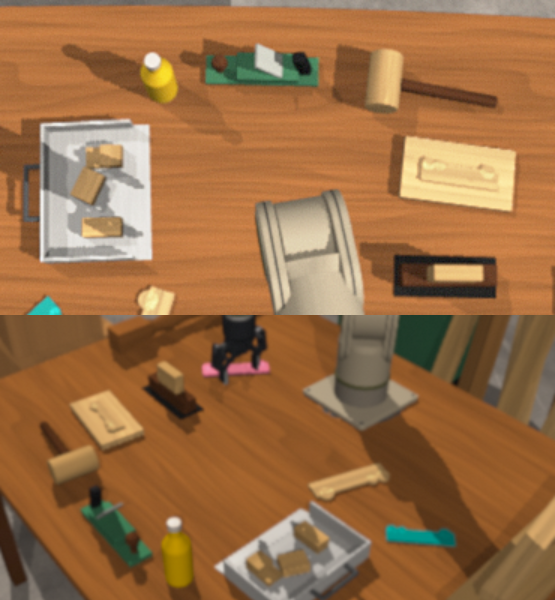

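The last picture shows the template on the board at (458,172) and the block upright on its mat at (445,276). The three offcuts are in the pan around (95,190), the bystanders have not moved, and the gripper is clear.

```bash
python3 -c "from h import *;print(manip.hand_in())"
```

```text
the job is handed in; nothing more can be done
None
```

The job is done in the order asked and handed in at about 23 s on the robot's clock.

- **Template:** I chose the smaller wooden one and laid it flat and lengthways in the middle of the board, not hanging over any edge.
- **Offcuts:** I swept a and c into the pan in one stroke and b in a second, touching them only with the block. All three lie flat, with their nearest edges about 17 mm past the top of the sloping lip.
- **Sweeping block:** It stands upright again along its mat. Its grip was measured at (0.412, -0.3275), and the mat's centre at (0.412, -0.3276). The networks put the block up to about 6 mm away from that, which is roughly their own error.
- **Bystanders:** The plane, mallet and glue bottle were found within about 5 mm of where they started, which is measurement scatter.

No check failed. The highest wrist force I read was about 18 N, when the fingers touched the bench while taking the template.

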